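# Hang a lacquer panel on the drying rail

## Task

Take the middle-sized of the three lacquer panels out of its slot in the rack, hook it over the drying rail opposite the disc mark, and slide it along, staying on the rail, until it is in line with the tip of the arrow mark. Leave it hanging there freely, straight and at rest, and leave the other two panels in the rack and the cup, jar and brush where they are.

Things in the scene. Friction and masses are not known exactly. Their poses are not given: they have to be found in the camera images.
- medium: Black lacquered board 80 mm wide (its x), 80 mm tall (z), 8 mm thick (y), white eggshell inlay, under an aluminium hook 14 mm wide in y. Starts upright in one of the rack's slots. Origin: centre of the board's lower edge; the hook's mouth opens to its +x. Clamp at the board top 44 mm wide. Overall 182 mm tall, about 0.14 kg.
- medium_seat (a point): Point inside the hook, 128 mm above the panel's origin, on the rod's axis when hung. Relative to it: self-centring inverted-V seat above; back leg's inner face at x = -14 mm; lip at x = +13 to +18 mm, lower edge at z = -6 mm; lower arm's upper face at z = -34 mm. The rod enters through the mouth between lip and lower arm (best 20 mm below this point), then the panel is lowered.
- medium_tab (a point): Centre of the grip tab on top of the middle-sized panel, 166 mm above its origin, 38 mm above the seat point. Tab 24 mm wide in x, 12 mm thick in y, from 16 mm above the seat point to its top 54 mm above it; pinch it across the 12 mm from above.
- small: Black lacquered board 60 mm wide (its x), 60 mm tall (z), 8 mm thick (y), white eggshell inlay, under an aluminium hook 14 mm wide in y. Starts upright in one of the rack's slots. Origin: centre of the board's lower edge; the hook's mouth opens to its +x. Same hook and tab, 20 mm lower. A look-alike: leave it.
- large: Black lacquered board 100 mm wide (its x), 100 mm tall (z), 8 mm thick (y), white eggshell inlay, under an aluminium hook 14 mm wide in y. Starts upright in one of the rack's slots. Origin: centre of the board's lower edge; the hook's mouth opens to its +x. Same hook and tab, 20 mm higher. A look-alike: leave it.
- rack: Fixed plywood rack, 90 mm in x, 210 mm in y. Three slots run along its x, at y = -70, 0 and +70 mm; each 10 mm wide, slot floor 12 mm and walls' top 52 mm above the table, open at both ends. Origin: centre of its underside.
- rail: Fixed drying rail: a steel rod 12 mm thick along its own y, axis 220 mm above the table, between two posts at y = -220 and +220 mm with 24 mm balls on top, on a wooden foot 12 mm thick reaching x = -50 to +120 mm. Origin: at table height below the middle of the rod; its x points away from the robot.
- rail_mid (a point): Middle of the rod's axis; axes as rail.
- arrow: Stop mark: fixed aluminium arrow on a post, 38 mm tall, on the rail's foot beyond the rod, pointing level at it (-x). Origin: on the foot, straight below the rod at the place the arrow points to; the arrow is at x = +55 to +110 mm. The seat point must end over the origin. On either side of the rail's middle.
- disc: Start mark: same post with a flat round disc 36 mm across instead of an arrow. Origin: on the foot, straight below the rod; the disc itself is at x = +85 mm. The panel is hooked on over this origin (anywhere within 35 mm along the rail).
- cup: Open white plastic cup 70 mm across, 75 mm tall, standing. Bystander. Origin: centre of its underside.
- jar: Glass jar with black lid, 64 mm across, 80 mm tall. Bystander. Origin: centre of its underside.
- brush: Brush 180 mm long lying on the table along its x. Bystander.
There are look-alikes about, which are no part of the job. What is shaped like the medium but purple is not meant.

How it is judged:
By the outcome, as a careful person would: the job done as asked, in the order asked, and still so for the second after the job is handed in, with the robot touching nothing.
It also fails if it takes over 61 s, if anything falls off the work surface, if the arm or the gripper's body presses on something with over 40 N, if the wrist force passes 120 N, or if a joint passes its speed limit or range.

## Robot

A 6-joint arm with a two-finger parallel gripper is mounted at the origin on the work surface. World frame = base frame: x ahead of the robot, y to its left, z up, the work surface at z = 0. Lengths are in m, angles in rad, forces in N, time in s.
With the tool pointing down it reaches from about 0.25 to 0.775 m from the base axis. Payload 4 kg.
Tool frame: the origin (TCP) lies on the mounting face of the last link; the fingertips stand 199 mm ahead of it and the grasp point (between the pads) lies 180 mm ahead of it; z points along the fingers, y is the line along which they close (so a half turn about z gives the same grasp; the last joint's range is limited). The gripper opens to 94 mm and grips with 3 to 60 N. Pads are 16 mm wide; open, the fingers measure 119 mm over their backs; the gripper's body (75 mm by 177 mm) begins 78 mm behind the grasp point.
Start: joints at [1, 0.087, 1.371, -0, 1.684, -0.103], TCP at [0.248, 0.491, 0.405] pointing down, gripper open.
Joint ranges: [-3.1, 3.1], [-0.76, 2.03], [0.27, 2.55], [-1.08, 4.22], [0.17, 2.65], [-2.57, 2.57]. Speed limits (rad/s): [2.79, 2.79, 3.14, 3.14, 3.14, 3.14].

## Interface

Orientations are given as a rotation vector (axis times angle).
In Python, from rig import ctrl gives the robot as it stands. The module is installed in compiled form; this text tells all that it offers.
- The arm moves only by the shell command python3 -m jog 'ROWS'. ROWS is JSON, a list of rows, each an object with "xyz": the shift along the tool's x, y, z as a fraction of full scale, a list of three; "twist": the turn, a rotation vector about the tool's x, y, z as a fraction of full scale, a list of three; "grip": the opening, from 0 (shut) to 1 (fully open). A call has 1 to 12 rows; each row shifts and turns the commanded pose from where the row before left it, along the tool's axes as they then stand; what a row does not reach is not made up. Full scale, the value 1, is 20 mm for a shift and 5 degrees for a turn. A row lasts 1/12 s, in which the tool goes at most 41.7 mm and 7.16 degrees, less where a joint would pass 70% of its speed; a pose out of reach is approached as far as the arm can. A call with a number of a shift or a turn outside -1 to 1 is refused whole. A call with a gripper value outside its range is refused whole. The fingers move at their own pace and stop on an object; the grip force is fixed at half the most. Time passes only in rows, so rows that do not move let the fingers close. It gives the time, the measured TCP pose, the force, the opening and the grip force at its end, in the units of the state.
- ctrl.state(): the state, without advancing time (a new reading comes with each control period).
- ctrl.get_image(name): name is "side" or "top" or "wrist"; returns a dict with "frame" (480x640x3 uint8, red, green, blue), "K" (3x3 intrinsics, pixels), "position" and "orientation" of the camera in the world; the wrist camera has in their place "tool_from_camera" (4x4, takes a point from camera to tool coordinates, whose origin is the TCP and whose axes are the flange's). Camera axes: x right, y down, z forward; pixel columns grow to the right and rows downward; lengths in m; the calibration is good to about 2 mm. A picture is of the moment at which its call begins: read the wrist's pose just before it. There is no depth.
- ctrl.sign_off(): hands the job in; it is judged then, once.
The state is a dict: "time_s": time; "joint_positions": joint angles; "joint_velocities": joint speeds; "effort": joint torques, N m; "position": TCP position; "eef_rot": TCP orientation; "ft_force": force on the tool from outside, world axes, zero at the start; "moment": the same for the moment, N m; "opening": finger opening in m; "grip_force": force on a finger pad.
Only numpy, scipy, OpenCV 4.12 (cv2) and the standard library are available. Lean on these libraries where they do the work, as an engineer would, in place of code of your own. Each camera call takes 0.05 s, during which the arm holds its last target. There are 200 camera calls.

## Working session

There is one attempt and no reset: what is moved stays moved. The work goes in short steps, Python scripts to look and compute and a shell command to move; the robot and the scene stay as the last step left them, time stands still between calls to the robot, and variables do not carry over. Pictures are saved under pics/ and viewed, at most 10 in all, crops included, and the job is handed in when it is done.

```bash
mkdir -p pics; cat > h.py <<'E'
import numpy as np, cv2
from scipy.spatial.transform import Rotation as R
from rig import ctrl
def rot(o):
    o=np.array(o,float)
    return o if o.shape==(3,3) else (R.from_rotvec(o).as_matrix() if o.size==3 else R.from_quat(o).as_matrix())
def cam(name):
    s=ctrl.state(); d=ctrl.get_image(name)
    K=np.array(d['K'])
    if name=='wrist':
        T=np.eye(4);T[:3,:3]=rot(s['eef_rot']);T[:3,3]=s['position']
        T=T@np.array(d['tool_from_camera']); p,M=T[:3,3],T[:3,:3]
    else: p,M=np.array(d['position']),rot(d['orientation'])
    return d['frame'],K,p,M
def ray(uv,c):
    _,K,p,M=c; v=M@np.linalg.inv(K)@np.array([uv[0],uv[1],1.]); return p,v/np.linalg.norm(v)
def onz(uv,z,c):
    p,v=ray(uv,c); return p+v*(z-p[2])/v[2]
def proj(P,c):
    _,K,p,M=c; q=K@M.T@(np.array(P)-p); return q[:2]/q[2]
def two(uv1,c1,uv2,c2):
    p,a=ray(uv1,c1);q,b=ray(uv2,c2)
    t=np.linalg.lstsq(np.c_[a,-b],q-p,rcond=None)[0]
    A,B=p+a*t[0],q+b*t[1]; return (A+B)/2,np.linalg.norm(A-B)
def save(c,n): cv2.imwrite('pics/'+n,c[0][:,:,::-1])
E
python3 - <<'E'
from h import *
import pickle
for n in('top','side'):
    c=cam(n); save(c,n+'0.png'); pickle.dump(c,open(n+'.pkl','wb')); print(n,c[1].tolist(),c[2],c[3].round(3).tolist())
s=ctrl.state();print(s)
E
```

```text
top [[435.6534083579987, 0.0, 315.10747889731374], [0.0, 435.6534083579987, 236.1088024272205], [0.0, 0.0, 1.0]] [ 0.34185894 -0.05154806  1.05345508] [[0.014, -0.988, 0.152], [-1.0, -0.018, -0.023], [0.025, -0.152, -0.988]]
side [[568.6681420446529, 0.0, 313.41925178085194], [0.0, 568.6681420446529, 248.40270959538958], [0.0, 0.0, 1.0]] [0.39270146 0.86245825 0.83318874] [[-0.99, -0.095, 0.1], [-0.137, 0.588, -0.797], [0.017, -0.803, -0.595]]
{'time_s': 0.1, 'joint_positions': array([ 9.99896902e-01,  8.79189309e-02,  1.37206663e+00, -1.53673715e-05,
        1.68358373e+00, -1.03089701e-01]), 'joint_velocities': array([-7.55422281e-06, -1.85166208e-03, -4.78457101e-03,  1.02707102e-03,
       -1.46310613e-03, -7.49086028e-04]), 'effort': array([ 2.11628889e-03, -3.41248906e+01, -3.03303516e+01,  7.20397336e-02,
        3.03689379e-02, -8.20873311e-05]), 'position': array([0.24796842, 0.49083545, 0.40361865]), 'eef_rot': array([-7.28005617e-01, -3.05541945e+00,  2.93758611e-03]), 'ft_force': array([ 0.2740455 ,  0.10603355, -0.21356341]), 'moment': array([ 0.02118436,  0.01462965, -0.01093232]), 'grip_force': 0.0, 'opening': 0.0937435387981447}
```

View pics/top0.png

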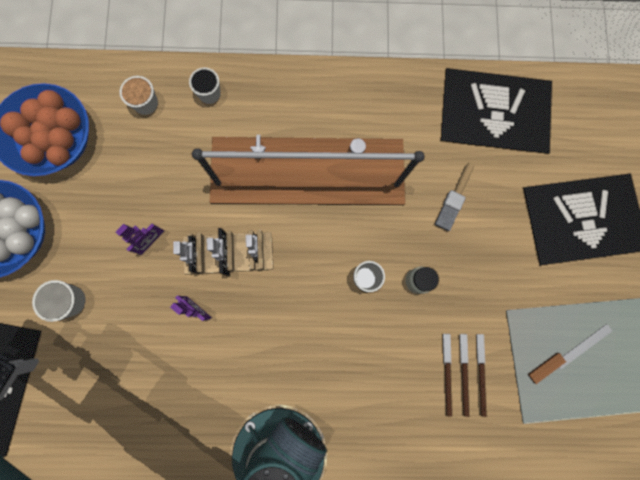

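View pics/side0.png

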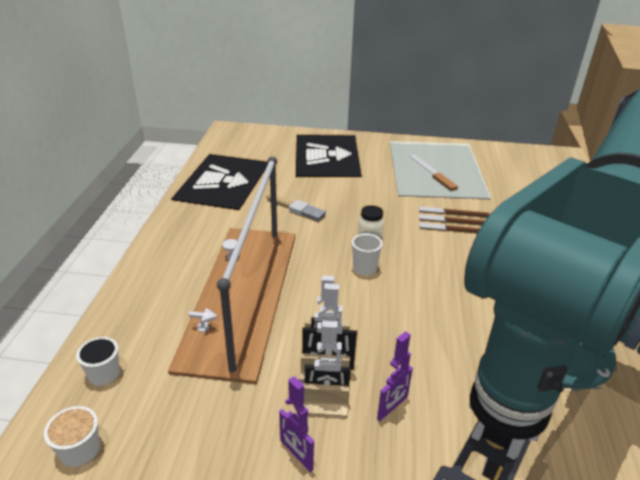

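The top view shows the rail balls at about (198,155) and (419,156), the disc at (358,146), the arrow at (258,146), and the rack at (228,253) with panels at columns 187, 220 and 253. The side view shows the same things, with the panels near (330,330). I'll zoom in to tell the sizes apart.

```bash
python3 - <<'E'
from h import *
import pickle
t=pickle.load(open('top.pkl','rb'));s=pickle.load(open('side.pkl','rb'))
a=cv2.resize(t[0][220:290,165:285],(0,0),fx=3.3,fy=3.3,interpolation=3)
a=cv2.resize(t[0][120:290,165:285],(400,567),interpolation=3)
b=cv2.resize(s[0][265:425,280:390],(390,567),interpolation=3)
cv2.imwrite('pics/crop0.png',np.hstack([a,b])[:,:,::-1])
A=onz((198,155),.232,t);B=onz((419,156),.232,t);print('balls',A,B,np.linalg.norm(A-B))
print('side balls',two((198,155),t,(224,284),s),two((419,156),t,(272,161),s))
print('arrow',onz((258,150),.05,t),'disc',onz((358,146),.05,t))
for z in(.14,.19): print(z,[onz((x,y),z,t).round(3).tolist() for x,y in((187,254),(220,254),(253,248))])
E
```

```text
balls [0.62406991 0.16048396 0.232     ] [ 0.63204269 -0.27329701  0.232     ] 0.43385423357341835
side balls (array([0.6285031 , 0.16359745, 0.22007818]), np.float64(0.0006385339265983973)) (array([ 0.63559597, -0.27660942,  0.21954044]), np.float64(0.0015999152030770909))
arrow [0.70235894 0.06539248 0.05      ] disc [ 0.71806369 -0.17481832  0.05      ]
0.14 [[0.44, 0.195, 0.14], [0.441, 0.127, 0.14], [0.455, 0.058, 0.14]]
0.19 [[0.434, 0.182, 0.19], [0.435, 0.117, 0.19], [0.448, 0.052, 0.19]]
```

View pics/crop0.png

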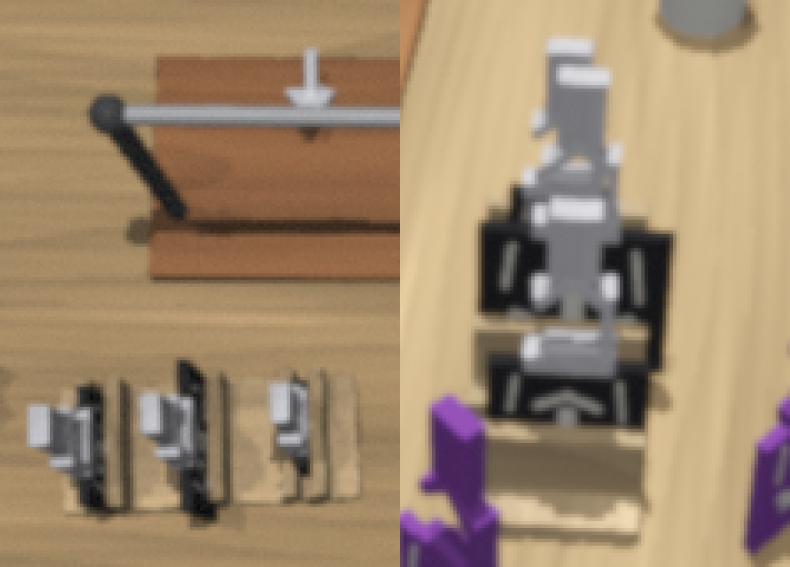

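The left-hand panel (column 187, largest y) has a board about 0.8 of the middle panel's width and about 1.3 times the right one's, so it is the medium. The mouth looks like it faces left in the side view (+x), but I want a wrist view to confirm that. The balls triangulate to 0.440 m apart at z = 0.22, which matches the rail.

```bash
python3 -m jog '[{"xyz":[0,0,-0.5],"twist":[0,0,-0.9],"grip":0.5},{"xyz":[0,0,-0.5],"twist":[0,0,-0.9],"grip":0.5},{"xyz":[0,0,-0.5],"twist":[0,0,-0.9],"grip":0.5},{"xyz":[0,0,-0.5],"twist":[0,0,-0.9],"grip":0.5},{"xyz":[0,0,-0.5],"twist":[0,0,-0.9],"grip":0.5},{"xyz":[0,0,-0.5],"twist":[0,0,-0.9],"grip":0.5},{"xyz":[-1,-0.5,0],"twist":[0,0,0],"grip":0.5},{"xyz":[-1,-0.5,0],"twist":[0,0,0],"grip":0.5},{"xyz":[-1,-0.5,0],"twist":[0,0,0],"grip":0.5},{"xyz":[-1,-0.5,0],"twist":[0,0,0],"grip":0.5},{"xyz":[-1,-0.5,0],"twist":[0,0,0],"grip":0.5},{"xyz":[-1,-0.5,0],"twist":[0,0,0],"grip":0.5}]'
python3 - <<'E'
from h import *
import pickle
d=ctrl.get_image('wrist');print(np.array(d['tool_from_camera']).round(3).tolist(),d['K'])
s=ctrl.state();print(s['position'],rot(s['eef_rot']).round(3).tolist(),s['opening'])
c=cam('wrist');save(c,'w0.png');pickle.dump(c,open('w0.pkl','wb'))
for P in [(.434,.187,.194),(.434,.187,.05)]:print(proj(P,c))
E
```

```text
time_s: 1.1
position: [0.3691, 0.4308, 0.464]
eef_rot: [0.006, -3.141, 0.001]
ft_force: [0.4, -0.2, -0.2]
opening: 0.0468
grip_force: 0.0
[[-0.0, -0.971, -0.237, 0.068], [1.0, -0.001, 0.001, 0.001], [-0.001, -0.237, 0.971, 0.019], [0.0, 0.0, 0.0, 1.0]] [[360.25036064   0.         320.39428881]
 [  0.         360.25036064 243.32388944]
 [  0.           0.           1.        ]]
[0.37219372 0.42916439 0.46349906] [[-1.0, 0.001, 0.002], [0.001, 1.0, -0.003], [-0.002, -0.003, -1.0]] 0.04719110202442026
[  1.99366244 330.20649606]
[109.60523048 271.04109193]
```

View pics/w0.png

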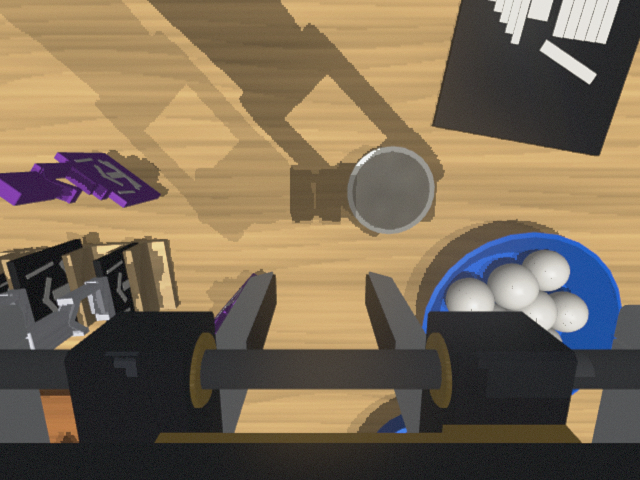

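The wrist camera (right = +y, up = -x) shows the panels at the lower left. The large one is cut off by the image edge and the medium's board is at about (115,280). I'll move for a proper look from the +y side.

```bash
python3 -m jog '[{"xyz":[-1,-1,0],"twist":[0,0,0],"grip":0.5},{"xyz":[-1,-1,0],"twist":[0,0,0],"grip":0.5},{"xyz":[-1,-1,0],"twist":[0,0,0],"grip":0.5},{"xyz":[-1,-1,0],"twist":[0,0,0],"grip":0.5},{"xyz":[-1,-1,0],"twist":[0,0,0],"grip":0.5},{"xyz":[-1,-1,0],"twist":[0,0,0],"grip":0.5},{"xyz":[-0.5,-1,0],"twist":[0,0,0],"grip":0.5},{"xyz":[0,-1,0],"twist":[0,0,0],"grip":0.5},{"xyz":[0,0,0],"twist":[0,0,0],"grip":0.5}]'
python3 - <<'E'
from h import *
import pickle
c=cam('wrist');save(c,'w1.png');pickle.dump(c,open('w1.pkl','wb'))
for P in [(.434,.187,.194),(.434,.187,.05)]:print(proj(P,c))
E
```

```text
time_s: 1.95
position: [0.4991, 0.2697, 0.4643]
eef_rot: [0.0, -3.14, 0.002]
ft_force: [1.1, 0.8, -0.4]
opening: 0.0471
grip_force: 0.0
[196.90024444 160.26862195]
[241.82197538 158.66939367]
```

View pics/w1.png

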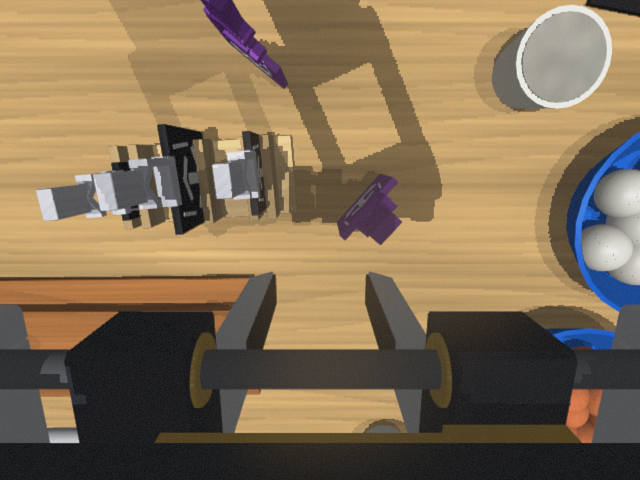

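The near panel measures 84 px, or about 82 mm at its board-top height, so it is the medium. The middle panel measures about 102 mm, so it is the large. Next I'll zoom in on the near one for tab pixels and mouth direction.

```bash
python3 - <<'E'
from h import *
import pickle
c=pickle.load(open('w1.pkl','rb'))
a=cv2.resize(c[0][120:235,145:305],(800,575),interpolation=cv2.INTER_CUBIC)
cv2.imwrite('pics/crop1.png',a[:,:,::-1])
E
```

```text
(no output)
```

View pics/crop1.png

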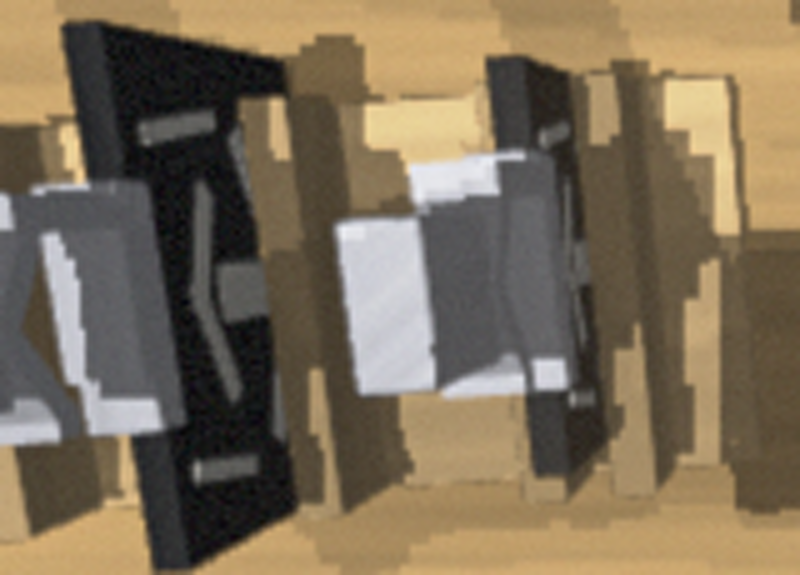

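The mouth faces image-down (world +x): on that side there is a gap between the lip (485,380) and the lower arm (550,373), while the top side is a continuous back leg. The tab top corners in the crop are about (335,222), (420,218), (437,388) and (358,393).

```bash
python3 - <<'E'
from h import *
import pickle
c=pickle.load(open('w1.pkl','rb'))
f=lambda u,v:np.array([145+u/5,120+v/5])
P=[onz(f(*q),.194,c) for q in((335,222),(420,218),(437,388),(358,393))]
print(np.round(P,4).tolist(),np.mean(P,0));a=(P[3]+P[2]-P[0]-P[1])/2
print('len',np.linalg.norm(a),np.linalg.norm(P[1]-P[0]),'yaw deg',np.degrees(np.arctan2(a[1],a[0])))
# board top edges z=.092
B=[onz(f(*q),.092,c) for q in((487,60),(537,475),(525,58),(568,470))];print(np.round(B,4).tolist())
for i in(0,2):
    a=B[i+1]-B[i];print(np.linalg.norm(a),np.degrees(np.arctan2(a[1],a[0])))
# rail features
t=pickle.load(open('top.pkl','rb'))
A=np.array([.6285,.1636]);D=np.array([.6356,-.2766]);y=(A-D)/np.linalg.norm(A-D);x=np.array([y[1],-y[0]]);m=(A+D)/2
for n,uv,z in(('arrow',(258,150),.05),('disc',(358,146),.05)):
    p=onz(uv,z,t)[:2]-m;print(n,p@x,p@y,'target',m+y*(p@y))
print('rail yaw',np.degrees(np.arctan2(-y[0],y[1])))
print(ctrl.state()['position'])
E
```

```text
[[0.4368, 0.1971, 0.194], [0.4362, 0.2087, 0.194], [0.4594, 0.2097, 0.194], [0.4601, 0.1986, 0.194]] [0.44810235 0.20353292 0.194     ]
len 0.02326846711325524 0.011647261969560752 yaw deg 3.1130756443114005
[[0.4093, 0.1977, 0.092], [0.4881, 0.2036, 0.092], [0.4089, 0.2049, 0.092], [0.4871, 0.2098, 0.092]]
0.0789715983996932 4.261896227261902
0.0782652115646285 3.587296020523434
arrow 0.0722655456958253 0.12074276032473925 target [0.63010279 0.06422706]
disc 0.08409439431236279 -0.11969006907339506 target [ 0.63398023 -0.1761745 ]
rail yaw 0.9240453527727199
[0.49866885 0.27112205 0.46453093]
```

```bash
python3 -m jog '[{"xyz":[0.63,-0.84,0],"twist":[0,0,0],"grip":0.5},{"xyz":[0.63,-0.84,0],"twist":[0,0,0],"grip":0.5},{"xyz":[0.63,-0.84,0],"twist":[0,0,0],"grip":0.5},{"xyz":[0.63,-0.84,0],"twist":[0,0,0],"grip":0.5},{"xyz":[0,0,0],"twist":[0,0,-0.75],"grip":0.5},{"xyz":[0,0,0.88],"twist":[0,0,0],"grip":0.5},{"xyz":[0,0,0.88],"twist":[0,0,0],"grip":0.5},{"xyz":[0,0,0.88],"twist":[0,0,0],"grip":0.5},{"xyz":[0,0,0.88],"twist":[0,0,0],"grip":0.5},{"xyz":[0,0,0.88],"twist":[0,0,0],"grip":0.5},{"xyz":[0,0,0.88],"twist":[0,0,0],"grip":0.5},{"xyz":[0,0,0],"twist":[0,0,0],"grip":0.5}]'
python3 - <<'E'
from h import *
c=cam('wrist');save(c,'w2.png');s=ctrl.state();print(s['position'],s['ft_force'])
E
```

```text
time_s: 3.0
position: [0.4471, 0.2056, 0.3549]
eef_rot: [0.111, -3.132, 0.002]
ft_force: [-0.3, -0.3, -0.9]
opening: 0.0474
grip_force: 0.0
[0.44755572 0.20552232 0.35704502] [ 0.3345802  -0.50114029  0.38319594]
```

View pics/w2.png

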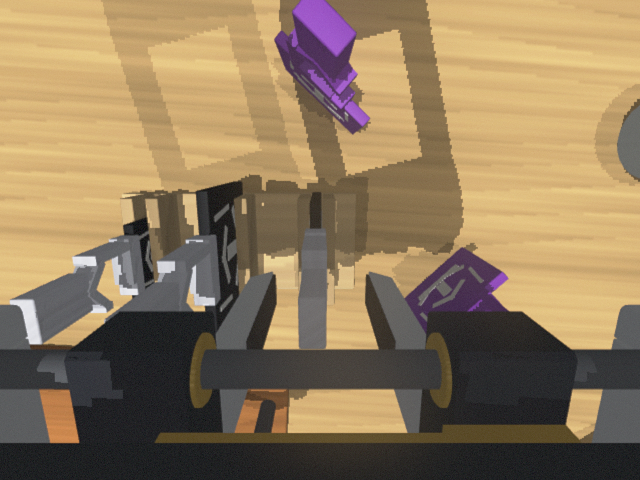

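The tab sits between the fingers at column 312 and the gap centre is at column 320, so it is about 3 mm off towards -y. I'll shift, close and lift.

```bash
python3 -m jog '[{"xyz":[0,-0.16,0],"twist":[0,0,0],"grip":0.5},{"xyz":[0,0,0],"twist":[0,0,0],"grip":0.0},{"xyz":[0,0,0],"twist":[0,0,0],"grip":0.0},{"xyz":[0,0,0],"twist":[0,0,0],"grip":0.0},{"xyz":[0,0,0],"twist":[0,0,0],"grip":0.0},{"xyz":[0,0,0],"twist":[0,0,0],"grip":0.0},{"xyz":[0,0,0],"twist":[0,0,0],"grip":0.0}]'
```

```text
time_s: 3.63
position: [0.4489, 0.2012, 0.3594]
eef_rot: [-0.108, 3.139, 0.001]
ft_force: [0.4, 1.5, -0.7]
opening: 0.0121
grip_force: 30.0
```

Gripped at 12.1 mm, as it should be. I'll lift straight up, high enough that the board clears the large panel's top.

```bash
python3 -m jog '[{"xyz":[0,0,-0.5],"twist":[0,0,0],"grip":0},{"xyz":[0,0,-1],"twist":[0,0,0],"grip":0},{"xyz":[0,0,-1],"twist":[0,0,0],"grip":0},{"xyz":[0,0,-1],"twist":[0,0,0],"grip":0},{"xyz":[0,0,-1],"twist":[0,0,0],"grip":0},{"xyz":[0,0,-1],"twist":[0,0,0],"grip":0},{"xyz":[0,0,-1],"twist":[0,0,0],"grip":0},{"xyz":[0,0,-1],"twist":[0,0,0],"grip":0},{"xyz":[0,0,-1],"twist":[0,0,0],"grip":0},{"xyz":[0,0,-1],"twist":[0,0,0],"grip":0},{"xyz":[0,0,-1],"twist":[0,0,0],"grip":0},{"xyz":[0,0,-1],"twist":[0,0,0],"grip":0}]'
```

```text
time_s: 4.63
position: [0.4485, 0.201, 0.5906]
eef_rot: [-0.108, 3.14, 0.0]
ft_force: [0.4, -0.3, -1.5]
opening: 0.0119
grip_force: 30.0
```

```bash
python3 -m jog '[{"xyz":[0,-0.5,0],"twist":[0,0,0.6],"grip":0},{"xyz":[0,-1,0],"twist":[0,0,0],"grip":0},{"xyz":[0,-1,0],"twist":[0,0,0],"grip":0},{"xyz":[0,-1,0],"twist":[0,0,0],"grip":0},{"xyz":[0,-1,0],"twist":[0,0,0],"grip":0},{"xyz":[0,-1,0],"twist":[0,0,0],"grip":0},{"xyz":[0,-1,0],"twist":[0,0,0],"grip":0},{"xyz":[0,-1,0],"twist":[0,0,0],"grip":0},{"xyz":[0,-1,0],"twist":[0,0,0],"grip":0},{"xyz":[0,-1,0],"twist":[0,0,0],"grip":0},{"xyz":[0,-1,0],"twist":[0,0,0],"grip":0},{"xyz":[0,-1,0],"twist":[0,0,0],"grip":0}]'
python3 -m jog '[{"xyz":[-0.6,-1,0],"twist":[0,0,0],"grip":0},{"xyz":[-0.6,-1,0],"twist":[0,0,0],"grip":0},{"xyz":[-0.6,-1,0],"twist":[0,0,0],"grip":0},{"xyz":[-0.6,-1,0],"twist":[0,0,0],"grip":0},{"xyz":[-0.6,-1,0],"twist":[0,0,0],"grip":0},{"xyz":[-0.6,-1,0],"twist":[0,0,0],"grip":0},{"xyz":[-0.6,-1,0],"twist":[0,0,0],"grip":0},{"xyz":[0,0,0],"twist":[0,0,0],"grip":0}]'
```

```text
time_s: 5.63
position: [0.4527, -0.0297, 0.5896]
eef_rot: [-0.026, 3.141, -0.0]
ft_force: [0.4, -0.0, -1.9]
opening: 0.0119
grip_force: 30.0
time_s: 6.3
position: [0.5413, -0.1707, 0.5869]
eef_rot: [0.02, -3.139, 0.0]
ft_force: [-1.0, 1.4, -1.5]
opening: 0.0121
grip_force: 30.0
```

```bash
python3 -m jog '[{"xyz":[0,0,0.92],"twist":[0,0,0],"grip":0},{"xyz":[0,0,0.92],"twist":[0,0,0],"grip":0},{"xyz":[0,0,0.92],"twist":[0,0,0],"grip":0},{"xyz":[0,0,0.92],"twist":[0,0,0],"grip":0},{"xyz":[0,0,0.92],"twist":[0,0,0],"grip":0},{"xyz":[0,0,0.92],"twist":[0,0,0],"grip":0},{"xyz":[0,0,0.92],"twist":[0,0,0],"grip":0},{"xyz":[0,0,0],"twist":[0,0,0],"grip":0}]'
python3 - <<'E'
from h import *
import pickle
s=ctrl.state();print(s['position'],s['eef_rot'])
c=cam('side');pickle.dump(c,open('s1.pkl','wb'))
p=s['position']
for n,P in(('seat',p-[0,0,.218]),('rod',[.634,p[1],.22]),('boardtop',p-[0,0,.266])):print(n,proj(P,c))
u,v=proj(p-[0,0,.218],c).astype(int);print(u,v)
a=cv2.resize(c[0][v-80:v+70,u-120:u+80],(800,600),interpolation=cv2.INTER_CUBIC);cv2.imwrite('pics/s1.png',a[:,:,::-1])
E
```

```text
time_s: 6.97
position: [0.5389, -0.1667, 0.456]
eef_rot: [0.026, -3.134, -0.006]
ft_force: [-1.3, 1.0, -2.1]
opening: 0.0117
grip_force: 30.0
[ 0.53892844 -0.16670872  0.45601811] [ 0.0264982  -3.13385266 -0.00574366]
seat [306.61351208 181.08443362]
rod [262.31621065 184.77587082]
boardtop [306.39439095 200.66684619]
306 181
```

View pics/s1.png

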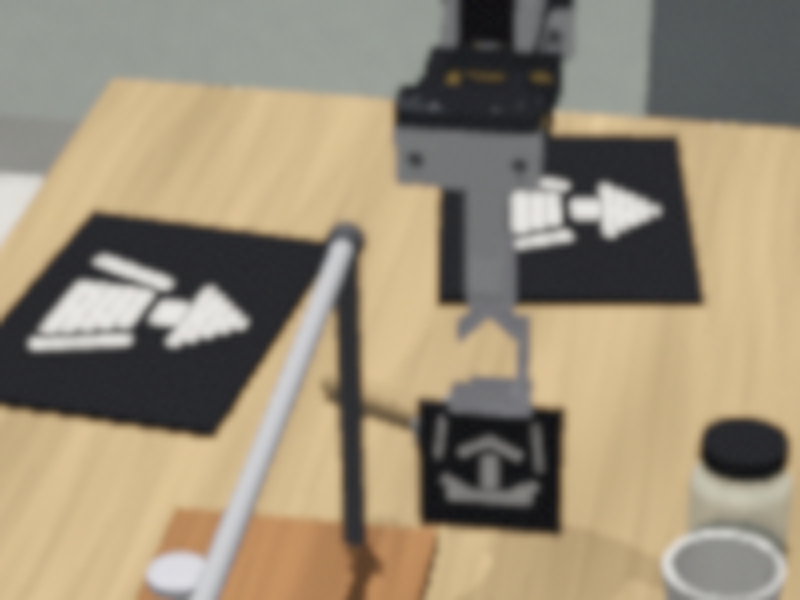

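The hook's lip is at (462,330), the apex at (488,316) and the lower arm's top at about row 385. The rod at this depth crosses row 335. Relative to the rod the seat is 13 to 18 mm high and the aim is 20, so I'll raise 5 mm and then go forward.

```bash
python3 -m jog '[{"xyz":[0,0,-0.25],"twist":[0,0,0],"grip":0},{"xyz":[-0.97,0,0],"twist":[0,0,0],"grip":0},{"xyz":[-0.97,0,0],"twist":[0,0,0],"grip":0},{"xyz":[-0.97,0,0],"twist":[0,0,0],"grip":0},{"xyz":[-0.97,0,0],"twist":[0,0,0],"grip":0},{"xyz":[-0.97,0,0],"twist":[0,0,0],"grip":0},{"xyz":[0,0,0],"twist":[0,0,0],"grip":0},{"xyz":[0,0,0],"twist":[0,0,0],"grip":0}]'
python3 - <<'E'
from h import *
import pickle
s=ctrl.state();print(s['position'],s['eef_rot'],s['ft_force'])
c=cam('side');pickle.dump(c,open('s2.pkl','wb'))
u,v=proj(s['position']-[0,0,.218],c).astype(int);print(u,v)
a=cv2.resize(c[0][v-50:v+50,u-65:u+65],(780,600),interpolation=cv2.INTER_CUBIC);cv2.imwrite('pics/s2.png',a[:,:,::-1])
E
```

```text
time_s: 7.68
position: [0.6369, -0.1656, 0.4665]
eef_rot: [-0.027, 3.14, -0.001]
ft_force: [-0.4, -0.4, -1.4]
opening: 0.0119
grip_force: 30.0
[ 0.63691026 -0.16564406  0.46648173] [-2.67993882e-02  3.14006776e+00 -8.17945546e-04] [-0.38757409 -0.41227856 -1.42010201]
260 173
```

View pics/s2.png

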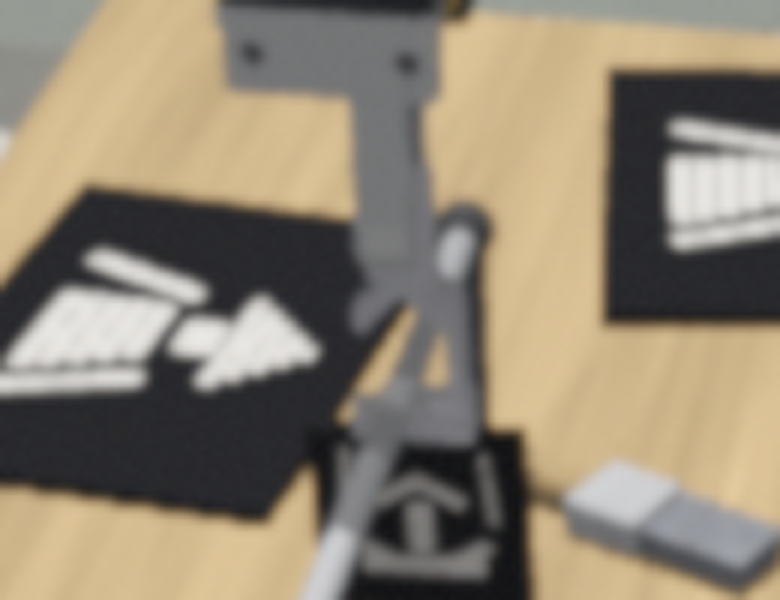

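The rod passes through the hook: it enters below the lip (375,310) and above the lower arm (400,410), with no contact force. Now I'll lower in small steps until it seats.

```bash
python3 -m jog '[{"xyz":[0,0,0.4],"twist":[0,0,0],"grip":0},{"xyz":[0,0,0.4],"twist":[0,0,0],"grip":0},{"xyz":[0,0,0],"twist":[0,0,0],"grip":0}]'; python3 -m jog '[{"xyz":[0,0,0.1],"twist":[0,0,0],"grip":0},{"xyz":[0,0,0],"twist":[0,0,0],"grip":0}]'
```

```text
time_s: 7.98
position: [0.6356, -0.1658, 0.4475]
eef_rot: [0.025, -3.139, -0.002]
ft_force: [0.2, 0.0, -2.6]
opening: 0.012
grip_force: 30.0
time_s: 8.15
position: [0.636, -0.1657, 0.4468]
eef_rot: [0.026, -3.141, -0.001]
ft_force: [0.5, -0.1, -1.2]
opening: 0.0117
grip_force: 30.0
```

```bash
python3 -m jog '[{"xyz":[0,0,0.1],"twist":[0,0,0],"grip":0},{"xyz":[0,0,0],"twist":[0,0,0],"grip":0}]'; python3 -m jog '[{"xyz":[0,0,0.1],"twist":[0,0,0],"grip":0},{"xyz":[0,0,0],"twist":[0,0,0],"grip":0}]'; python3 -m jog '[{"xyz":[0,0,0.1],"twist":[0,0,0],"grip":0},{"xyz":[0,0,0],"twist":[0,0,0],"grip":0}]'
```

```text
time_s: 8.32
position: [0.6363, -0.1658, 0.4452]
eef_rot: [-0.026, 3.141, 0.0]
ft_force: [-0.4, -0.0, -0.9]
opening: 0.0122
grip_force: 30.0
time_s: 8.48
position: [0.6364, -0.1657, 0.443]
eef_rot: [0.026, -3.141, -0.0]
ft_force: [0.6, -0.2, -2.0]
opening: 0.0117
grip_force: 30.0
time_s: 8.65
position: [0.6365, -0.1657, 0.441]
eef_rot: [-0.026, 3.141, 0.0]
ft_force: [1.2, -0.1, -0.3]
opening: 0.0115
grip_force: 30.0
```

```bash
for i in 1; do python3 -m jog '[{"xyz":[0,0,0.08],"twist":[0,0,0],"grip":0},{"xyz":[0,0,0],"twist":[0,0,0],"grip":0}]'; done; python3 -m jog '[{"xyz":[0,0,0.08],"twist":[0,0,0],"grip":0},{"xyz":[0,0,0],"twist":[0,0,0],"grip":0}]'
```

```text
time_s: 8.82
position: [0.6366, -0.1657, 0.4403]
eef_rot: [-0.026, 3.139, -0.001]
ft_force: [0.8, -0.3, 0.5]
opening: 0.012
grip_force: 30.0
time_s: 8.98
position: [0.6367, -0.1656, 0.4396]
eef_rot: [-0.026, 3.137, -0.001]
ft_force: [2.4, 0.7, 4.1]
opening: 0.0117
grip_force: 30.0
```

Contact: +4 N up and +2.4 N in x. I'll nudge about 1.5 mm in +x to centre on the V.

```bash
python3 -m jog '[{"xyz":[-0.08,0,0],"twist":[0,0,0],"grip":0},{"xyz":[0,0,0],"twist":[0,0,0],"grip":0}]'; python3 -m jog '[{"xyz":[0,0,0.06],"twist":[0,0,0],"grip":0},{"xyz":[0,0,0],"twist":[0,0,0],"grip":0},{"xyz":[0,0,0],"twist":[0,0,0],"grip":0}]'
```

```text
time_s: 9.15
position: [0.6378, -0.1657, 0.4393]
eef_rot: [-0.026, 3.141, -0.001]
ft_force: [0.4, -0.9, 5.7]
opening: 0.0121
grip_force: 30.0
time_s: 9.4
position: [0.6375, -0.1656, 0.4393]
eef_rot: [-0.026, 3.14, -0.002]
ft_force: [-0.4, 0.4, 7.5]
opening: 0.0116
grip_force: 30.0
```

The hook is seated. The tool's y axis agrees with the rail yaw (0.95° against 0.92°), so I'll slide along tool +y.

```bash
python3 -m jog '[{"xyz":[0,0.3,0],"twist":[0,0,0],"grip":0},{"xyz":[0,0.5,0],"twist":[0,0,0],"grip":0},{"xyz":[0,0.5,0],"twist":[0,0,0],"grip":0},{"xyz":[0,0.5,0],"twist":[0,0,0],"grip":0},{"xyz":[0,0.5,0],"twist":[0,0,0],"grip":0},{"xyz":[0,0.5,0],"twist":[0,0,0],"grip":0},{"xyz":[0,0.5,0],"twist":[0,0,0],"grip":0},{"xyz":[0,0.3,0],"twist":[0,0,0],"grip":0},{"xyz":[0,0,0],"twist":[0,0,0],"grip":0}]'
```

```text
time_s: 10.15
position: [0.6364, -0.0943, 0.4393]
eef_rot: [-0.024, 3.139, -0.007]
ft_force: [-0.8, -2.1, 8.0]
opening: 0.0118
grip_force: 30.0
```

```bash
python3 -m jog '[{"xyz":[0,0.3,0],"twist":[0,0,0],"grip":0},{"xyz":[0,0.5,0],"twist":[0,0,0],"grip":0},{"xyz":[0,0.5,0],"twist":[0,0,0],"grip":0},{"xyz":[0,0.5,0],"twist":[0,0,0],"grip":0},{"xyz":[0,0.5,0],"twist":[0,0,0],"grip":0},{"xyz":[0,0.5,0],"twist":[0,0,0],"grip":0},{"xyz":[0,0.5,0],"twist":[0,0,0],"grip":0},{"xyz":[0,0.5,0],"twist":[0,0,0],"grip":0},{"xyz":[0,0.5,0],"twist":[0,0,0],"grip":0},{"xyz":[0,0.5,0],"twist":[0,0,0],"grip":0},{"xyz":[0,0.3,0],"twist":[0,0,0],"grip":0},{"xyz":[0,0,0],"twist":[0,0,0],"grip":0}]'
python3 - <<'E'
from h import *
import pickle
s=ctrl.state();print(s['position'],s['eef_rot'],s['ft_force'])
t=pickle.load(open('top.pkl','rb'))
# arrow centroid in first top image: bright neutral pixels beyond the rod
g=t[0].astype(int); sub=g[130:153,245:275]
print('tgt',[np.round(onz((u,140),.05,t),4).tolist() for u in (257,258,259)])
m=((sub.min(2)>150)&(np.ptp(sub,axis=2)<40))
for r in range(m.shape[0]):
    x=np.where(m[r])[0]
    if len(x): print(130+r,245+x.min(),245+x.max())
E
```

```text
time_s: 11.15
position: [0.635, 0.0076, 0.4393]
eef_rot: [-0.024, 3.138, -0.007]
ft_force: [0.4, -4.4, 7.2]
opening: 0.0117
grip_force: 30.0
[0.63500726 0.00755284 0.43931695] [-0.0238164   3.13779726 -0.0070472 ] [ 0.39600351 -4.43751121  7.18741591]
tgt [[0.7274, 0.0686, 0.05], [0.7274, 0.0663, 0.05], [0.7275, 0.0639, 0.05]]
135 257 259
136 256 259
137 257 259
138 257 259
139 257 259
140 257 259
141 257 259
142 257 259
143 257 259
144 257 259
145 256 259
146 256 262
147 251 264
148 252 263
149 252 263
150 253 262
151 254 261
152 254 261
```

```bash
python3 -m jog '[{"xyz":[0,0.4,0],"twist":[0,0,0],"grip":0},{"xyz":[0,0.5,0],"twist":[0,0,0],"grip":0},{"xyz":[0,0.4,0],"twist":[0,0,0],"grip":0},{"xyz":[0,0,0],"twist":[0,0,0],"grip":0},{"xyz":[0,0,0],"twist":[0,0,0],"grip":0}]'
python3 - <<'E'
from h import *
import pickle
s=ctrl.state();print(s['position'],s['eef_rot'],s['ft_force'])
c=cam('wrist');pickle.dump(c,open('w3.pkl','wb'))
for P in((.687,.065,.05),(.74,.065,.05)):print(proj(P,c))
a=cv2.resize(c[0][230:350,280:440],(800,600),interpolation=cv2.INTER_CUBIC);cv2.imwrite('pics/w3.png',a[:,:,::-1])
E
```

```text
time_s: 11.57
position: [0.6346, 0.0334, 0.4393]
eef_rot: [-0.024, 3.138, -0.005]
ft_force: [-0.4, -2.1, 7.3]
opening: 0.012
grip_force: 30.0
[0.63464397 0.03344274 0.43931364] [-0.02407363  3.1376385  -0.00514707] [-0.37577476 -2.05461855  7.29057755]
[348.44421836 269.29449913]
[346.83560539 314.65918002]
```

View pics/w3.png

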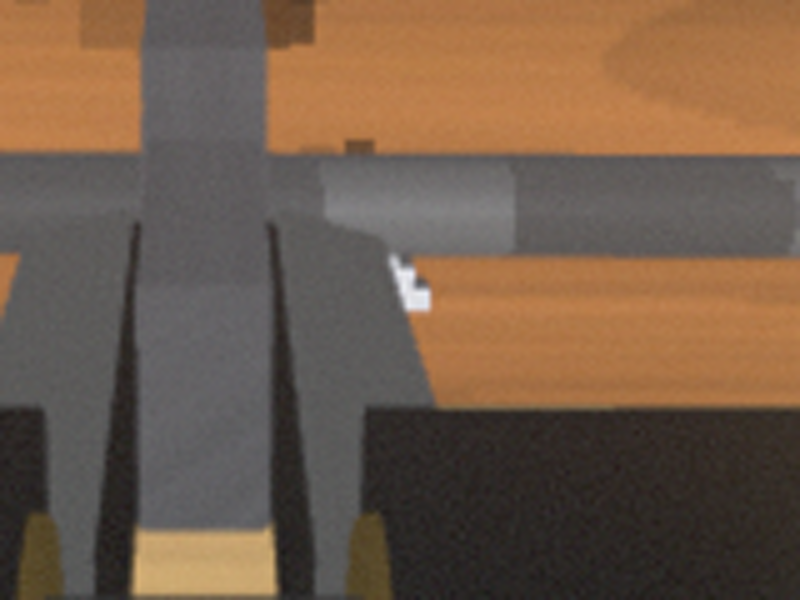

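The arrow head's +y corner peeks out at crop (430,300), i.e. pixel (366,290). The rest is hidden behind the finger. I'll cross-check this against the top and side images numerically.

```bash
python3 - <<'E'
from h import *
import pickle
t=pickle.load(open('top.pkl','rb'));w=pickle.load(open('w3.pkl','rb'));s=pickle.load(open('side.pkl','rb'))
print('corner wrist',onz((366,290),.05,w),'corner top',onz((250.7,147),.05,t))
rx=np.array([1,.0161])
for uv in((257.5,147.5),(257.5,150),(258,140)):
    p=onz(uv,.05,t);print(p,'y on rod',p[1]-.0161*(p[0]-.632))
print(two((366,290),w,(250.7,147),t))
g=s[0].astype(int)[300:345,180:225];m=((g.min(2)>165)&(np.ptp(g,axis=2)<35))
for r in range(m.shape[0]):
    x=np.where(m[r])[0]
    if len(x): print(300+r,180+x.min(),180+x.max(),end='; ')
P=onz((257.5,150),.05,t);print('top head in side',proj(P,s),proj(onz((258,138),.05,t),s))
# camera-vs-robot offset: top view of hand now (grip tab is hidden) -> side view board
E
```

```text
corner wrist [0.71044697 0.08500026 0.05      ] corner top [0.70944923 0.08309054 0.05      ]
[0.70858156 0.06680117 0.05      ] y on rod 0.06556821101498074
[0.70233096 0.0665863  0.05      ] y on rod 0.06545396743110747
[0.7274303  0.06625002 0.05      ] y on rod 0.06471359636656462
(array([0.68786994, 0.07607145, 0.10853447]), np.float64(0.0016878316261939392))
309 205 208; 310 205 210; 311 190 211; 312 189 212; 313 189 213; 314 189 215; 315 195 215; 316 202 215; 317 202 212; 318 202 209; 319 201 206; 320 202 203; 322 205 206; 323 205 206; 324 199 206; 325 198 206; 326 205 206; 328 199 203; 329 199 204; 330 199 204; top head in side [207.31939542 314.68296149] [192.66686798 313.01914716]
```

The three views agree to about 2 mm, with a target y on the rod of about 0.066. That leaves about 32.5 mm to go.

```bash
python3 -m jog '[{"xyz":[0,0.4,0],"twist":[0,0,0],"grip":0},{"xyz":[0,0.5,0],"twist":[0,0,0],"grip":0},{"xyz":[0,0.4,0],"twist":[0,0,0],"grip":0},{"xyz":[0,0.3,0],"twist":[0,0,0],"grip":0},{"xyz":[0,0,0],"twist":[0,0,0],"grip":0},{"xyz":[0,0,0],"twist":[0,0,0],"grip":0},{"xyz":[0,0,0],"twist":[0,0,0],"grip":0}]'
```

```text
time_s: 12.2
position: [0.6342, 0.065, 0.4393]
eef_rot: [-0.023, 3.137, -0.006]
ft_force: [1.0, -3.1, 7.6]
opening: 0.0116
grip_force: 30.0
```

```bash
python3 -m jog '[{"xyz":[0,0,-0.04],"twist":[0,0,0],"grip":0},{"xyz":[0,0,0],"twist":[0,0,0],"grip":0},{"xyz":[0,0,0],"twist":[0,0,0],"grip":0.25},{"xyz":[0,0,0],"twist":[0,0,0],"grip":0.4},{"xyz":[0,0,0],"twist":[0,0,0],"grip":0.4},{"xyz":[0,0,0],"twist":[0,0,0],"grip":0.4},{"xyz":[0,0,0],"twist":[0,0,0],"grip":0.4},{"xyz":[0,0,0],"twist":[0,0,0],"grip":0.4}]'
```

```text
time_s: 12.87
position: [0.6342, 0.0665, 0.4371]
eef_rot: [0.026, -3.14, -0.0]
ft_force: [1.4, -0.8, -0.7]
opening: 0.0374
grip_force: 0.0
```

Released. I'll retreat straight up, let it settle, then check the panel's place, using colour masks because only one picture... the ten views are used up.

```bash
python3 -m jog '[{"xyz":[0,0,-0.3],"twist":[0,0,0],"grip":0.4},{"xyz":[0,0,-0.5],"twist":[0,0,0],"grip":0.4},{"xyz":[0,0,-0.5],"twist":[0,0,0],"grip":0.4},{"xyz":[0,0,-0.7],"twist":[0,0,0],"grip":0.4},{"xyz":[0,0,-1],"twist":[0,0,0],"grip":0.4},{"xyz":[0,0,-1],"twist":[0,0,0],"grip":0.4},{"xyz":[0.6,0,-0.5],"twist":[0,0,0],"grip":0.4},{"xyz":[1,0,0],"twist":[0,0,0],"grip":0.4},{"xyz":[1,0,0],"twist":[0,0,0],"grip":0.4},{"xyz":[1,0,0],"twist":[0,0,0],"grip":0.4},{"xyz":[1,0,0],"twist":[0,0,0],"grip":0.4},{"xyz":[0,0,0],"twist":[0,0,0],"grip":0.4}]'
python3 -m jog '[{"xyz":[1,0,0],"twist":[0,0,0],"grip":0.4},{"xyz":[1,0,0],"twist":[0,0,0],"grip":0.4},{"xyz":[1,0,0],"twist":[0,0,0],"grip":0.4},{"xyz":[1,0,0],"twist":[0,0,0],"grip":0.4},{"xyz":[1,0,0],"twist":[0,0,0],"grip":0.4},{"xyz":[0,0,0],"twist":[0,0,0],"grip":0.4},{"xyz":[0,0,0],"twist":[0,0,0],"grip":0.4},{"xyz":[0,0,0],"twist":[0,0,0],"grip":0.4}]'
python3 - <<'E'
from h import *
import time
def board(c,A,B):
    # dark contour near the expected board centre (A,B opposite corners)
    return
for k in range(2):
    c=cam('side'); 
    yaw=.0161; cen=np.array([.6326,.066,.092+.04]); x=np.array([1,yaw,0])
    cs=np.array([proj(cen+x*a+[0,.004,b],c) for a,b in((-.04,.04),(.04,.04),(.04,-.04),(-.04,-.04))])
    lo=cs.min(0).astype(int)-25;hi=cs.max(0).astype(int)+25
    g=c[0][lo[1]:hi[1],lo[0]:hi[0]]; m=((g.max(2)<60)*255).astype(np.uint8); m=cv2.morphologyEx(m,cv2.MORPH_CLOSE,np.ones((7,7)))
    cn=max(cv2.findContours(m,0,2)[0],key=cv2.contourArea)
    q=cv2.approxPolyDP(cn,6,True)[:,0]+lo
    print('expected',cs.round(1).tolist(),'seen',q.tolist(),'mean',cs.mean(0))
    t=cam('top'); print('tab expected top',proj([.632,.066,.274],t))
    g=t[0].astype(int); m=((np.ptp(g,axis=2)<25)&(g.min(2)>150)); u,v=proj([.632,.066,.274],t).astype(int)
    ys,xs=np.where(m[v-12:v+13,u-20:u+21]);print('tab px',np.median(xs)+u-20,np.median(ys)+v-12,len(xs))
p,_=ctrl.state()['position'],0;print(p)
E
```

```text
time_s: 13.87
position: [0.5392, 0.0649, 0.5311]
eef_rot: [-0.026, 3.138, 0.0]
ft_force: [0.9, 0.4, 0.7]
opening: 0.0372
grip_force: 0.0
time_s: 14.53
position: [0.443, 0.0631, 0.5283]
eef_rot: [-0.026, 3.14, 0.0]
ft_force: [0.1, 0.0, -0.3]
opening: 0.0376
grip_force: 0.0
expected [[258.6, 273.4], [216.1, 269.5], [219.6, 301.8], [260.3, 305.7]] seen [[259, 272], [233, 274], [220, 288], [225, 329], [229, 301], [261, 303]] mean [238.65970981 287.60493835]
tab expected top [243.81194995 144.47538675]
tab px 256.0 147.0 222
expected [[258.6, 273.4], [216.1, 269.5], [219.6, 301.8], [260.3, 305.7]] seen [[259, 272], [233, 274], [220, 288], [225, 329], [229, 301], [261, 303]] mean [238.65970981 287.60493835]
tab expected top [243.81194995 144.47538675]
tab px 256.0 147.0 221
[0.44319187 0.06304319 0.52722701]
```

The board is stable and straight in the side view, but the top mask was confused by the rod. I'll use the top image's difference from the initial one instead.

```bash
python3 - <<'E'
from h import *
import pickle
t0=pickle.load(open('top.pkl','rb'));s0=pickle.load(open('side.pkl','rb'))
t=cam('top');s=cam('side')
d=np.abs(t[0].astype(int)-t0[0].astype(int)).max(2)>25
g=t[0].astype(int)
print('exp tab corners',[proj([.632+a,.066+b,.274],t).round(1).tolist() for a,b in((.012,.006),(-.012,.006),(-.012,-.006),(.012,-.006))])
for r in range(134,156): print(r,''.join('%4d'%v for v in g[r,232:268].min(1)))
# side: board front-face right-edge and bottom-edge rows, dark mask column profile
h=s[0].astype(int).max(2)
for u in(235,245,252): print(u,[int(v) for v in h[262:312,u]])
print('dv/dy',proj([.63,.076,.1],s)-proj([.63,.066,.1],s),'dv/dz',proj([.63,.066,.11],s)-proj([.63,.066,.1],s))
# bystanders: changed pixels around them
for n,(u,v) in dict(cup=(368,276),jar=(423,280),brush=(455,197),small=(253,248),large=(220,252)).items(): print(n,int(d[v-18:v+19,u-14:u+15].sum()))
E
```

```text
exp tab corners [[240.8, 138.3], [240.3, 150.6], [246.8, 150.7], [247.3, 138.4]]
134  130 130 131 130 129 131 132 133 132 133 133 130 131 134 131 131 130 130 131 133 132 129 131 133 155 170 172 162 145 132 127 128 125 124 121 119
135  117 117 120 116 118 127 128 128 129 128 129 128 130 130 129 130 129 130 131 132 130 128 127 136 174 210 215 195 161 128 120 118 119 118 116 118
136   96  90  89  93  96 107 113 115 116 118 114 116 118 115 116 118 124 120 117 120 115 118 117 128 183 221 222 207 151 115 108 107 108 106 109 108
137   59  58  56  57  68  75  84  87  91  98 107 104 103 101 103 105 104 102  95  95  95  93  87 111 179 222 224 198 136  94  87  91  90  89  87  91
138   57  57  53  43  44  53  59  67  90 132 157 151 147 149 150 132  97  79  80  73  81  74  75 101 176 221 222 196 129  85  76  76  78  77  76  76
139   59  60  56  46  35  33  50  61 102 165 208 205 199 202 200 175 111  80  76  79  78  77  77 107 176 222 222 199 131  87  77  76  76  82  80  78
140   61  61  52  45  39  36  47  56  97 170 216 219 217 220 218 189 124  84  82  82  82  82  79 105 174 223 224 197 130  86 
[... 2354 characters left out ...]
, 110, 82, 46, 28, 22, 21, 24, 25, 39, 69, 104, 122, 120, 97, 60, 30, 23, 24, 26, 58, 117, 166, 187, 192, 192, 192, 191, 191, 190, 190]
245 [158, 151, 139, 136, 136, 129, 124, 123, 124, 123, 117, 98, 63, 31, 22, 22, 22, 32, 60, 94, 110, 97, 65, 36, 26, 26, 28, 27, 29, 36, 58, 90, 113, 110, 82, 46, 24, 23, 22, 28, 61, 123, 168, 183, 185, 185, 185, 185, 186, 185]
252 [186, 182, 175, 170, 167, 163, 157, 142, 107, 69, 51, 40, 43, 69, 89, 94, 91, 86, 79, 72, 63, 54, 48, 40, 37, 30, 30, 32, 64, 98, 117, 119, 117, 115, 102, 68, 35, 25, 21, 24, 39, 81, 133, 168, 179, 180, 179, 177, 174, 172]
dv/dy [-1.24258437  3.44931865] dv/dz [-0.3050178  -3.91540783]
cup 607
jar 388
brush 926
small 936
large 958
```

The tab centre is at column 244.4, so y ≈ 0.065, against the arrow's 0.0655 in the same camera. The tab rows match the seated height, and two readings agree, so it is at rest. Handing in.

```bash
python3 -c "
from rig import ctrl
print(ctrl.sign_off())"
```

```text
the job is handed in; nothing more can be done
None
```

The medium panel hangs freely and at rest on the rail, within about 1 mm of the arrow tip by the top camera (calibrated to about 2 mm), and the job is handed in; the arm went nowhere near the cup, jar and brush and stayed clear of the other two panels, though arm shadows meant the final images couldn't confirm they hadn't moved.

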